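Dump a drop-bottom bin of knife blanks into a tote

ROBOT

A 7-joint arm with a two-finger parallel gripper is mounted at the origin on the work surface. World frame = base frame: x ahead of the robot, y to its left, z up, the work surface at z = 0. Lengths are in mm, angles in rad, forces in N, time in s.
With the tool pointing down it reaches from about 350 to 900 mm from the base axis. Payload 19.9 kg.
Tool frame: the origin (TCP) lies between the finger pads; the fingertips stand 19 mm ahead of it and the grasp point (between the pads) is the TCP; z points along the fingers, y is the line along which they close (so a half turn about z gives the same grasp; the last joint's range is limited). The gripper opens to 94 mm and grips with 3 to 60 N. Pads are 16 mm wide; open, the fingers measure 119 mm over their backs; the gripper's body (75 mm by 177 mm) begins 78 mm behind the grasp point.
Start: joints at [-1.171, 0.417, -0.01, 1.614, 0.005, 1.111, -0.053], TCP at [266.652, 565.241, 224.425] pointing down, gripper open.
Joint ranges: [-2.81, 2.81], [-0.39, 2.02], [-1.27, 1.25], [0.06, 2.57], [-1.19, 4.33], [0.19, 2], [-2.82, 2.82]. Speed limits (rad/s): [1.89, 1.89, 2.39, 2.39, 3.01, 3.01, 3.01].

INTERFACE

Orientations are given as a unit quaternion [w, x, y, z].
In Python, from workcell import bot, vision gives the robot as it stands.
- The arm moves only by the tool jog_arm, never from a script. Its argument "series" is text: rows parted by semicolons, each of 7 numbers parted by spaces: the opening, from 0 (shut) to 1 (fully open), then the shift along the world's x, y, z in m, then the turn, a rotation vector about the world's x, y, z in rad. In form: jaw x y z wx wy wz; .... A call has 1 to 12 rows; each row shifts and turns the commanded pose from where the row before left it; what a row does not reach is not made up. A row lasts 1/12 s, in which the tool goes at most 41.7 mm and 7.16 degrees, less where a joint would pass 70% of its speed; a pose out of reach is approached as far as the arm can. A call is refused whole if a number of a shift passes 0.0417 or a number of a turn 0.125, either way. A call with a gripper value outside its range is refused whole. The fingers move at their own pace and stop on an object; "newtons" is the grip in N (left out, the last holds). Time passes only in rows, so rows that do not move let the fingers close. It gives the time, the measured TCP pose, the force, the opening and the grip force at its end, in the units of the state.
- bot.state(): the state, without advancing time (a new reading comes with each control period).
- vision.grab_frame(name): name is "side" or "top"; returns the picture (400x640x3 uint8, red, green, blue); there is no depth.
- vision.camera_info(name): a dict with "mtx" (3x3 intrinsics, pixels), "rvec" (rotation vector, rad) and "tvec" (3), from world to camera coordinates, as OpenCV has them. Camera axes: x right, y down, z forward; pixel columns grow to the right and rows downward; lengths in mm; the calibration is good to about 2 mm. A picture is of the moment at which its call begins. camera_info takes no time and is no camera call.
- bot.job_done(): hands the job in; it is judged then, once.
The state is a dict: "time": time; "joint_positions": joint angles; "dq": joint speeds; "joint_torque": joint torques, N m; "eef_pos": TCP position; "tcp_rot": TCP orientation; "wrist_force": force on the tool from outside, world axes, zero at the start; "wrist_torque": the same for the moment, N m; "grip_width": finger opening in mm; "finger_force": force on a finger pad.
Only numpy, scipy, OpenCV 4.12 (cv2) and the standard library are available. Lean on these libraries where they do the work, as an engineer would, in place of code of your own. Each camera call takes 0.05 s, during which the arm holds its last target. There are 200 camera calls.

TASK

Empty the green drop-bottom bin of knife blanks into the blue tote: slide the tote under the bin all the way to the yellow stop, then trip the red latch handle so that the bin's floor drops and every blank falls into the tote. Swing the floor back up with its yellow-knobbed lever until the latch catches, and draw the loaded tote back out until it is wholly clear of the stand, flat on the bench with all six blanks in it. Leave the spray can, mug, tin, wrench and punch where they are.

Things in the scene. Friction and masses are not known exactly. Their poses are not given: they have to be found in the camera images.
- stand: Fixed steel stand carrying the green drop-bottom bin. Origin on the bench under the bin's centre, z up; the tote slides in under the bin along its +y. Posts 20 mm square at x +-141, y +-60, to z 272; 210 mm free under the bin. Tote guides 30 mm high, inner faces x +-125, from y -125 to +75, flared out to x +-145 at y -180.
- bin_floor (a point): Centre of the top of the bin's floor when shut: stand x 0, y 0, z 255. The bin is open at the top, 190 (x) by 150 (y) mm inside, rims at z 323, outer walls at x +-100 and y +-80.
- stop_face (a point): Middle of the face of the yellow end stop across the stand: stand x 0, y +72, z 25. The tote's leading wall meets it when fully in (tote origin then at stand y -78).
- flap (a joint): Hinged floor of the bin, rad: 0 = shut (latched it rests at 0 to 0.02), 0.8 = fully open, sloping down towards stand -y, lowest corner 87 mm over the bench. Hinge along stand x at stand y +82, z 252.5. It drops under its own weight when the latch is released and the blanks slide off towards -y; only the latch keeps it shut.
- flap_hinge (a point): Point on the hinge axis of the floor at the foot of the hand lever: stand x -168, y +82, z 252.5.
- lever_knob (a point): Centre of the 26 mm yellow ball knob on the floor's hand lever, a 12 mm round bar 76 mm long from the hinge, outside the stand's -x side. Shut: leans 0.35 rad to stand +y (knob y +108, z 324); open: 0.45 rad to -y (y +49, z 321). Push it to stand +y (5 N, near the end 15 N to cam the free latch aside) until the floor is fully up and the latch snaps in.
- latch (a joint): Spring latch on the bin's -y wall, rad: 0 = at rest (catching), 0.4 = end of travel. It lets the floor go between 0.1 and 0.2 and springs back to 0 when let go.
- latch_handle (a point): Middle of the red T-handle of the latch: a round bar 16 mm in diameter, 106 mm long, along stand x, at rest at stand x 0, y -142, z 335.5. Push it towards stand +y (towards the bin) by 12 to 23 mm, with 2 to 5 N, to release the floor; it pivots about a line along x at stand y -112, z 277.
- tote: Shallow blue plastic tote, loose, 240 (x) by 300 (y) by 60 mm (z), walls 6 mm, open top, 0.7 kg, empty at the start. Origin under its centre, z up; standing on the bench before the stand with its own y roughly along the stand's y and its +y end towards the stand; lateral play between the guides +-5 mm.
- tote_handle (a point): Middle of the steel bow handle on the tote's -y end: a round bar 12 mm in diameter and 110 mm long along tote x, centre at tote y -192, z 45; 36 mm of free gap between the bar and the wall, open from above and below.
- blank0: Flat forged steel knife blank, 150 by 24 by 4 mm, about 85 g, loose in the bin at the start. Origin in the middle of its underside, x along its length (tip at +x).
- blank1: Flat forged steel knife blank, 150 by 24 by 4 mm, about 85 g, loose in the bin at the start. Origin in the middle of its underside, x along its length (tip at +x).
- blank2: Flat forged steel knife blank, 150 by 24 by 4 mm, about 85 g, loose in the bin at the start. Origin in the middle of its underside, x along its length (tip at +x).
- blank3: Flat forged steel knife blank, 150 by 24 by 4 mm, about 85 g, loose in the bin at the start. Origin in the middle of its underside, x along its length (tip at +x).
- blank4: Flat forged steel knife blank, 150 by 24 by 4 mm, about 85 g, loose in the bin at the start. Origin in the middle of its underside, x along its length (tip at +x).
- blank5: Flat forged steel knife blank, 150 by 24 by 4 mm, about 85 g, loose in the bin at the start. Origin in the middle of its underside, x along its length (tip at +x).
- punch: Bystander: dark steel pin punch with a wooden handle, 160 mm, lying on the bench left of the stand. Leave alone.
- wrench: Bystander: steel wrench, 190 mm, on the bench beyond the tote's outer end. Leave alone.
- spray_can: Bystander: upright yellow spray can, 60 mm diameter, 170 mm high. Leave alone.
- mug: Bystander: white mug, 80 mm diameter, 90 mm high. Leave alone.
- grease_tin: Bystander: round tin with a red lid, 76 mm diameter, 80 mm high. Leave alone.
There are look-alikes about, which are no part of the job. What is shaped like the blank5 but brown is not meant.

How it is judged (in metres and radians):
On the way, in this order (a step that is already met when the one before it is completed fails the run):
1. the tote is fully under the bin, within 15 mm of the stop, with the floor still shut (y of tote in the frame of stand above -0.093 m and x of tote in the frame of stand between -0.02 and 0.02 m and value of joint flap below 0.06 rad and angle between tote's own z axis and vertical below 0.06 rad and height (world z) of tote below 0.012 m), for 0.2 s.
2. the floor has dropped open (value of joint flap above 0.6 rad), for 0.05 s.
3. all six blanks lie in the tote (x of blank0 in the frame of tote between -0.12 and 0.12 m and y of blank0 in the frame of tote between -0.15 and 0.15 m and z of blank0 in the frame of tote between -0.01 and 0.07 m and x of blank1 in the frame of tote between -0.12 and 0.12 m and y of blank1 in the frame of tote between -0.15 and 0.15 m and z of blank1 in the frame of tote between -0.01 and 0.07 m and x of blank2 in the frame of tote between -0.12 and 0.12 m and y of blank2 in the frame of tote between -0.15 and 0.15 m and z of blank2 in the frame of tote between -0.01 and 0.07 m and x of blank3 in the frame of tote between -0.12 and 0.12 m and y of blank3 in the frame of tote between -0.15 and 0.15 m and z of blank3 in the frame of tote between -0.01 and 0.07 m and x of blank4 in the frame of tote between -0.12 and 0.12 m and y of blank4 in the frame of tote between -0.15 and 0.15 m and z of blank4 in the frame of tote between -0.01 and 0.07 m and x of blank5 in the frame of tote between -0.12 and 0.12 m and y of blank5 in the frame of tote between -0.15 and 0.15 m and z of blank5 in the frame of tote between -0.01 and 0.07 m), for 0.2 s.
4. the floor is shut again and the latch has caught (value of joint flap below 0.04 rad and value of joint latch below 0.06 rad), for 0.3 s.
At the end, for the whole second after the job is handed in: The tote stands flat on the bench, drawn back until it is clear of the stand's posts (its origin more than 245 mm from the stand's on the -y side), all six blanks lie inside it at rest, the bin's floor is shut (under 0.04 rad) and the latch is back home (under 0.06 rad) (all of step 3 and all of step 4 and y of tote in the frame of stand below -0.245 m and angle between tote's own z axis and vertical below 0.06 rad and height (world z) of tote below 0.012 m and linear speed of tote below 0.02 m/s and linear speed of each of blank0, blank1, blank2, blank3, blank4, blank5 below 0.03 m/s); the robot touches nothing.
It fails at once if a bystander (punch, wrench, can, mug or tin) is moved more than 40 mm (distance of any of punch, wrench, spray_can, mug, grease_tin from where it was at the start of the episode above 0.04 m).
It also fails if it takes over 72 s, if anything falls off the work surface, if the arm or the gripper's body presses on something with over 40 N, if the wrist force passes 120 N, or if a joint passes its speed limit or range.

## Working session

There is one attempt and no reset: what is moved stays moved. The work goes in short steps, Python scripts to look and compute and a tool call to move; the robot and the scene stay as the last step left them, time stands still between calls to the robot, and variables do not carry over. Pictures are saved under pics/ and viewed, at most 10 in all, crops included, and the job is handed in when it is done.

Besides the shell and the picture viewer there is one more tool, called as a command line: name --argument value ..., lists and objects as JSON in quotes. jog_arm: Moves the arm, as the interface text tells. Its arguments: {"type":"object","properties":{"series":{"type":"string"},"newtons":{"type":"number"}},"required":["series"]}

```bash
mkdir -p pics; python3 - <<'E'
from workcell import bot, vision
import cv2,numpy as np
for n in("side","top"):
    im=vision.grab_frame(n); cv2.imwrite(f"pics/{n}0.png",im[:,:,::-1])
    i=vision.camera_info(n);R=cv2.Rodrigues(np.array(i["rvec"],float))[0];print(n,np.round(i["mtx"],1).tolist(),(-R.T@np.array(i["tvec"]).ravel()).round(),R.round(2).tolist())
print(bot.state())
E
```

```text
side [[491.7, 0.0, 327.7], [0.0, 491.7, 193.5], [0.0, 0.0, 1.0]] [ -240. -1334.  1065.] [[0.86, -0.51, 0.01], [-0.24, -0.43, -0.87], [0.45, 0.74, -0.49]]
top [[397.5, 0.0, 311.1], [0.0, 397.5, 205.4], [0.0, 0.0, 1.0]] [ 331.  -30. 1311.] [[0.01, -1.0, 0.02], [-0.98, -0.02, -0.19], [0.19, -0.01, -0.98]]
{'time': 0.1, 'joint_positions': array([-1.17153832,  0.41791586, -0.01030441,  1.61409381,  0.00470938,
        1.11074471, -0.05298909]), 'dq': array([-9.42315019e-05, -2.02406436e-03,  1.01897761e-03, -1.71708292e-03,
        2.29043510e-03,  5.91900701e-04,  2.55102849e-04]), 'joint_torque': array([ 9.90085573e-04, -8.52580333e+01,  6.39193207e-01, -4.26692426e+01,
       -4.89754009e-02,  1.64888310e-02,  8.12134112e-05]), 'eef_pos': array([266.51262403, 564.96870588, 223.89533465]), 'tcp_rot': array([-7.73603991e-05,  2.18587596e-01,  9.75817165e-01, -5.63835844e-04]), 'wrist_force': array([ 0.19555293, -0.72359088,  0.43426993]), 'wrist_torque': array([0.00746507, 0.00994377, 0.00530402]), 'finger_force': 0.0, 'grip_width': 94.49964107852857}
```

View pics/side0.png

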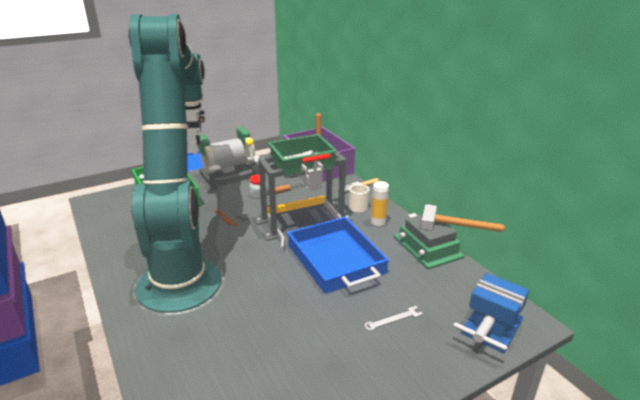

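View pics/top0.png

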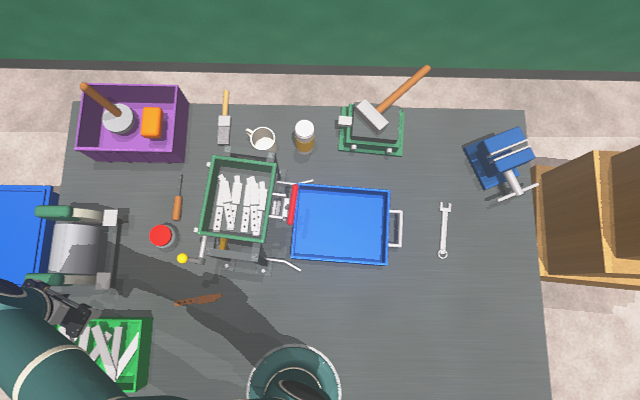

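The side view shows the stand at about (303,190), with the tote in front of it. In the top view (image right = world −y, up = +x) the bin spans (200–278,155–242), the red handle is at (293,204), the knob at (182,258), the tote at (290–390,185–265) and the tote handle at (400,229).

```bash
cat > h.py <<'E'
from workcell import bot, vision
import cv2,numpy as np
def cam(n):
    i=vision.camera_info(n);R=cv2.Rodrigues(np.array(i["rvec"],float))[0];t=np.array(i["tvec"],float).ravel()
    return np.array(i["mtx"],float),R,t
def ray(n,uv,z):
    K,R,t=cam(n);c=-R.T@t;d=R.T@np.linalg.inv(K)@np.array([*uv,1.]);return c+d*(z-c[2])/d[2]
def hsv(im):return cv2.cvtColor(im,cv2.COLOR_RGB2HSV)
def blob(im,lo,hi,box):
    m=cv2.inRange(hsv(im),lo,hi);k=np.zeros_like(m);x0,y0,x1,y1=box;k[y0:y1,x0:x1]=m[y0:y1,x0:x1]
    c=max(cv2.findContours(k,cv2.RETR_EXTERNAL,cv2.CHAIN_APPROX_NONE)[0],key=cv2.contourArea);return c
def rect(im,n,lo,hi,box,z):
    c=blob(im,lo,hi,box)[:,0,:]
    w=np.array([ray(n,p,z)[:2] for p in c],np.float32);return cv2.minAreaRect(w)
E
python3 - <<'E'
from h import *
im=cv2.imread("pics/top0.png")[:,:,::-1].copy()
print("bin",rect(im,"top",(45,80,20),(80,255,255),(190,145,285,250),323))
print("tote",rect(im,"top",(100,120,60),(125,255,255),(280,170,398,275),60))
print("red",rect(im,"top",(0,150,100),(8,255,255),(280,175,305,235),335.5+6))
print("knob",rect(im,"top",(24,150,120),(34,255,255),(172,248,192,268),324))
g=hsv(im);m=((g[:,:,1]<60)&(g[:,:,2]>140)).astype(np.uint8)*255
k=np.zeros_like(m);k[200:255,388:408]=m[200:255,388:408];p=np.argwhere(k)[:,::-1]
print("hand",cv2.minAreaRect(np.array([ray("top",q,48)[:2] for q in p],np.float32)),len(p))
s=cv2.imread("pics/side0.png")[:,:,::-1].copy()
c=blob(s,(0,150,100),(8,255,255),(290,140,345,170));print("redside",cv2.minAreaRect(c))
big=cv2.resize(im[140:280,160:420],None,fx=3,fy=3,interpolation=2);cv2.imwrite("pics/c1.png",big[:,:,::-1])
E
```

```text
bin ((541.3257446289062, 144.2533416748047), (168.4030303955078, 207.708251953125), 83.12135314941406)
tote ((519.7276000976562, -141.62924194335938), (305.511474609375, 245.99273681640625), 86.41887664794922)Traceback (most recent call last):
  File "<stdin>", line 5, in <module>
  File "h.py", line 13, in rect
    c=blob(im,lo,hi,box)[:,0,:]
      ~~~~^^^^^^^^^^^^^^
  File "h.py", line 11, in blob
    c=max(cv2.findContours(k,cv2.RETR_EXTERNAL,cv2.CHAIN_APPROX_NONE)[0],key=cv2.contourArea);return c
ValueError: max() iterable argument is empty
```

```bash
python3 - <<'E'
from h import *
im=cv2.imread("pics/top0.png")[:,:,::-1].copy();print(hsv(im)[204,293],hsv(im)[258,182])
print("red",rect(im,"top",(165,130,90),(180,255,255),(280,175,305,235),335.5+4))
print("knob",rect(im,"top",(20,130,120),(36,255,255),(172,248,192,268),324))
g=hsv(im);m=((g[:,:,1]<60)&(g[:,:,2]>140)).astype(np.uint8)*255
k=np.zeros_like(m);k[200:255,392:410]=m[200:255,392:410];p=np.argwhere(k)[:,::-1]
print("hand",cv2.minAreaRect(np.array([ray("top",q,48)[:2] for q in p],np.float32)),len(p))
big=cv2.resize(im[140:280,160:420],None,fx=3,fy=3,interpolation=2);cv2.imwrite("pics/c1.png",big[:,:,::-1])
a=np.radians(-7)
def W(x,y,c=(541.3,144.3),a=a):return np.array(c)+[x*np.cos(a)-y*np.sin(a),x*np.sin(a)+y*np.cos(a)]
print("pred red",W(0,-142),"knob",W(-168,108))
E
```

```text
[178 174 245] [ 30 150 247]
red ((524.9020385742188, 4.278964042663574), (13.988815307617188, 102.89749145507812), 83.4176254272461)
knob ((387.79388427734375, 272.06121826171875), (24.898719787597656, 23.428380966186523), 47.516151428222656)
hand ((521.50830078125, -323.5798034667969), (32.49147033691406, 145.5913543701172), 88.25914001464844) 211
pred red [523.99455324   3.35844647] knob [387.71413561 271.96903407]
```

View pics/c1.png

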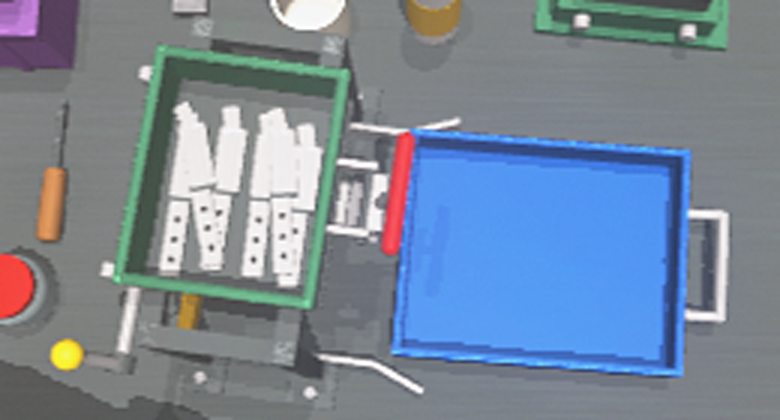

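The bin, handle and knob all agree: the stand is at (541.5,144.5) with yaw about −6.8°, and the tote is at about (521,−140) with yaw −3.6°. Next I'll raise the arm and align the tool.

jog_arm --series "1 0 0 0.04 0 0 0.063; 1 0 0 0.04 0 0 0.063; 1 0 0 0.04 0 0 0.063; 1 0 0 0.04 0 0 0.063; 1 0 0 0.04 0 0 0.063; 1 0 0 0.04 0 0 0.063; 1 0.012 -0.036 0 0 0 0; 1 0.012 -0.036 0 0 0 0; 1 0.012 -0.036 0 0 0 0; 1 0.012 -0.036 0 0 0 0; 1 0.012 -0.036 0 0 0 0; 1 0.012 -0.036 0 0 0 0" --newtons 30

```text
time: 1.1
eef_pos: [338.8, 347.3, 464.2]
tcp_rot: [-0.0, 0.031, 1.0, -0.0]
wrist_force: [-0.1, -0.9, -0.5]
grip_width: 93.7
finger_force: 0.0
```

```bash
python3 - <<'E'
from h import *
im=cv2.imread("pics/top0.png")[:,:,::-1].copy();g=hsv(im)
# bar centroid per row in bar region
for v in range(208,250,3):
    w=(g[v,396:406,2].astype(float)-110).clip(0);u=396+(w*np.arange(10)).sum()/w.sum()
    print(v,round(u,1),w.max(),ray("top",(u,v),49).round(1)[:2])
E
```

```text
208 400.6 28.0 [ 575.  -336.8]
211 399.2 142.0 [ 565.  -331.8]
214 401.2 132.0 [ 555.3 -338. ]
217 401.1 133.0 [ 545.5 -337.5]
220 401.1 133.0 [ 535.6 -337. ]
223 401.0 131.0 [ 525.9 -336.6]
226 400.9 124.0 [ 516.1 -335.7]
229 400.8 123.0 [ 506.4 -335.3]
232 400.7 126.0 [ 496.7 -334.7]
235 400.6 125.0 [ 487.  -334.2]
238 400.6 123.0 [ 477.4 -333.6]
241 400.5 129.0 [ 467.8 -333.2]
244 399.1 132.0 [ 458.1 -328.4]
247 400.6 52.0 [ 448.7 -332.9]
```

jog_arm --series "0.5 0.009 -0.036 0 0 0 0; 0.5 0.009 -0.036 0 0 0 0; 0.5 0.009 -0.036 0 0 0 0; 0.5 0.009 -0.036 0 0 0 0; 0.5 0.009 -0.036 0 0 0 0; 0.5 0.009 -0.036 0 0 0 0; 0.45 0.009 -0.036 0 0 0 0; 0.42 0.009 -0.036 0 0 0 0; 0.42 0.009 -0.036 0 0 0 0; 0.42 0.009 -0.036 0 0 0 0; 0.42 0.009 -0.036 0 0 0 0; 0.42 0.009 -0.036 0 0 0 0"

```text
time: 2.1
eef_pos: [446.4, -84.7, 464.5]
tcp_rot: [0.0, 0.031, 1.0, 0.0]
wrist_force: [1.0, 0.8, -0.4]
grip_width: 39.4
finger_force: 0.0
```

jog_arm --series "0.42 0.009 -0.036 -0.01 0 0 0; 0.42 0.009 -0.036 -0.01 0 0 0; 0.42 0.009 -0.036 -0.01 0 0 0; 0.42 0.009 -0.036 -0.01 0 0 0; 0.42 0.009 -0.036 -0.01 0 0 0; 0.42 0.01 -0.036 -0.01 0 0 0; 0.42 0.01 -0.034 -0.01 0 0 0; 0.42 0 0 -0.04 0 0 0; 0.42 0 0 -0.04 0 0 0; 0.42 0 0 -0.04 0 0 0; 0.42 0 0 -0.04 0 0 0; 0.42 0 0 -0.04 0 0 0"

```text
time: 3.1
eef_pos: [511.2, -332.5, 192.4]
tcp_rot: [-0.0, 0.032, 1.0, 0.0]
wrist_force: [0.3, 1.2, -0.0]
grip_width: 39.2
finger_force: 0.0
```

jog_arm --series "0.42 0 -0.002 -0.04 0 0 0; 0.42 0 0 -0.04 0 0 0; 0.42 0 0 -0.035 0 0 0; 0.42 0 0 -0.022 0 0 0; 0.42 0 0 -0.010 0 0 0; 0 0 0 0 0 0 0; 0 0 0 0 0 0 0; 0 0 0 0 0 0 0; 0 0 0 0 0 0 0" --newtons 20

```text
time: 3.85
eef_pos: [512.5, -335.2, 49.1]
tcp_rot: [0.001, 0.031, 1.0, -0.0]
wrist_force: [0.5, -0.4, 1.1]
grip_width: 16.4
finger_force: 0.0
```

jog_arm --series "0 0 0 -0.003 0 0 0; 0 0 0 0 0 0 0; 0 0 0 0 0 0 0" --newtons 20

```text
time: 4.1
eef_pos: [512.9, -334.9, 46.3]
tcp_rot: [0.001, 0.031, 1.0, -0.0]
wrist_force: [-1.2, 4.6, 16.9]
grip_width: 11.3
finger_force: 20.0
```

```bash
python3 - <<'E'
from h import *
im=vision.grab_frame("top");cv2.imwrite("pics/t1.png",im[:,:,::-1])
r=rect(im,"top",(100,120,60),(125,255,255),(280,170,398,275),60);print(r)
E
```

```text
((539.64453125, -145.07589721679688), (304.79290771484375, 206.7427978515625), 86.41887664794922)
```

The bar is gripped (width 11.3). I'll square the tote to the stand first, then push it in.

jog_arm --series "0 0 0 0.001 0 0 0; 0 -0.007 0.001 0 0 0 -0.014; 0 -0.007 0.001 0 0 0 -0.014; 0 -0.007 0.001 0 0 0 -0.014; 0 -0.007 0.000 0 0 0 -0.014; 0 0 0 0 0 0 0; 0 0.0012 0.010 0 0 0 0; 0 0.0024 0.020 0 0 0 0; 0 0.0012 0.010 0 0 0 0; 0 0 0 0 0 0 0" --newtons 30

```text
time: 4.98
eef_pos: [489.2, -291.0, 46.7]
tcp_rot: [0.001, 0.059, 0.998, -0.0]
wrist_force: [1.6, 5.5, 12.1]
grip_width: 10.9
finger_force: 30.0
```

```bash
python3 - <<'E'
from h import *
im=vision.grab_frame("top");cv2.imwrite("pics/t2.png",cv2.resize(im[140:300,180:440],None,fx=3,fy=3)[:,:,::-1])
E
```

```text
(no output)
```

View pics/t2.png

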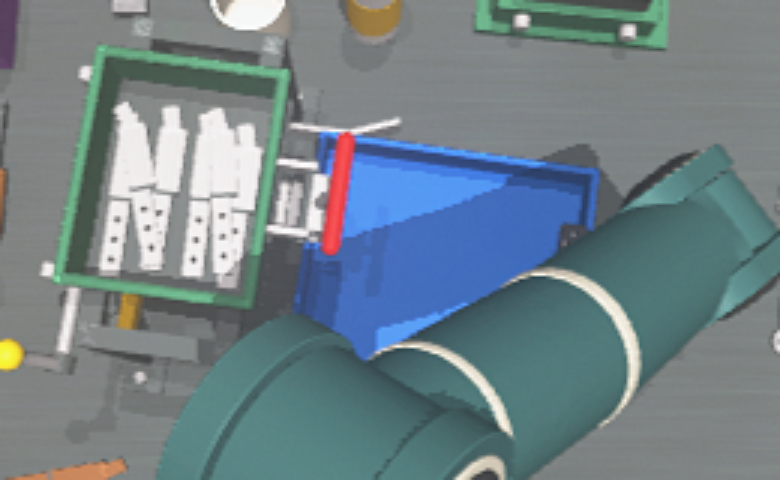

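jog_arm --series "0 0.0012 0.010 0 0 0 0; 0 0.0024 0.020 0 0 0 0; 0 0.0024 0.020 0 0 0 0; 0 0.0024 0.020 0 0 0 0; 0 0.0024 0.020 0 0 0 0; 0 0.0024 0.020 0 0 0 0; 0 0.0024 0.020 0 0 0 0; 0 0.0018 0.015 0 0 0 0; 0 0.0006 0.005 0 0 0 0; 0 0 0 0 0 0 0"

```text
time: 5.87
eef_pos: [507.5, -141.3, 46.7]
tcp_rot: [0.002, 0.059, 0.998, -0.0]
wrist_force: [1.4, 4.1, 13.9]
grip_width: 10.9
finger_force: 30.0
```

jog_arm --series "0 0.0006 0.005 0 0 0 0; 0 0.0006 0.005 0 0 0 0; 0 0.0005 0.004 0 0 0 0; 0 0.0004 0.003 0 0 0 0; 0 0.0002 0.002 0 0 0 0; 0 0 0 0 0 0 0"

```text
time: 6.37
eef_pos: [509.3, -124.4, 46.7]
tcp_rot: [0.002, 0.06, 0.998, -0.001]
wrist_force: [-0.6, -7.5, 11.8]
grip_width: 11.0
finger_force: 30.0
```

jog_arm --series "0 0.0002 0.002 0 0 0 0; 0 0 0 0 0 0 0; 0 0 0 0 0 0 0; 0.4 0 0 0 0 0 0; 0.4 0 0 0 0 0 0; 0.4 0 0 0 0 0 0; 0.4 0 0 0.02 0 0 0; 0.4 0 0 0.04 0 0 0; 0.4 0 0 0.04 0 0 0; 0.4 0 0 0.04 0 0 0; 0 0 0 0.04 0 0 0; 0 0 0 0.04 0 0 0"

```text
time: 7.37
eef_pos: [508.3, -120.7, 267.3]
tcp_rot: [-0.0, 0.06, 0.998, 0.0]
wrist_force: [1.1, 0.3, -1.0]
grip_width: 27.6
finger_force: 0.0
```

```bash
python3 - <<'E'
from h import *
im=vision.grab_frame("side");cv2.imwrite("pics/s3.png",cv2.resize(im[110:300,200:440],None,fx=3,fy=3)[:,:,::-1])
E
```

```text
(no output)
```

View pics/s3.png

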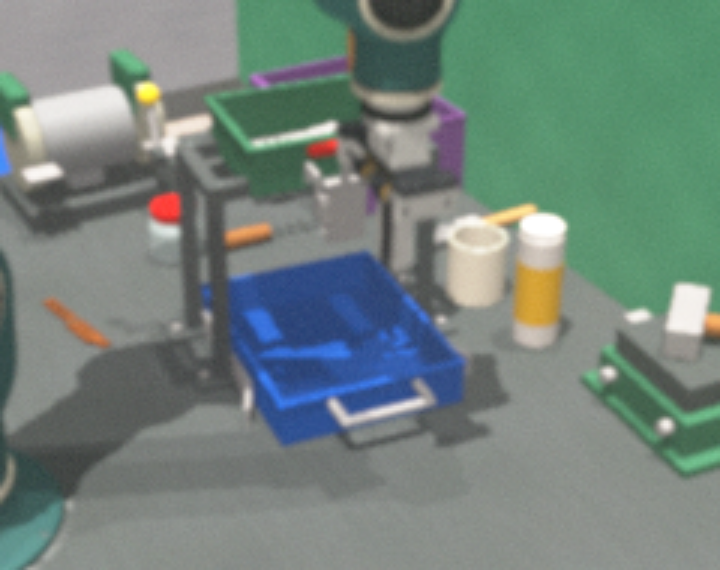

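The tote is under the bin with the floor still shut. I'll approach the latch handle with closed fingers.

jog_arm --series "0 0 0 0.025 0 0 0; 0 0 0 0.025 0 0 0; 0 0 0 0.021 0 0 0; 0 0.0024 0.020 0 0 0 0; 0 0.0024 0.020 0 0 0 0; 0 0.0024 0.020 0 0 0 0; 0 0.0024 0.020 0 0 0 0; 0 0.0015 0.012 0 0 0 0; 0 0 0 0 0 0 0"

```text
time: 8.17
eef_pos: [520.1, -26.1, 336.1]
tcp_rot: [-0.0, 0.058, 0.998, 0.0]
wrist_force: [0.5, 0.7, -0.3]
grip_width: 0.4
finger_force: 0.0
```

jog_arm --series "0 0.0006 0.005 0 0 0 0; 0 0.0006 0.005 0 0 0 0; 0 0.0006 0.005 0 0 0 0; 0 0.0006 0.005 0 0 0 0; 0 0 0 0 0 0 0"

```text
time: 8.58
eef_pos: [522.7, -9.3, 336.8]
tcp_rot: [0.0, 0.06, 0.998, -0.001]
wrist_force: [-0.6, -3.0, 2.6]
grip_width: 0.6
finger_force: 1.5
```

jog_arm --series "0 0.0006 0.005 0 0 0 0; 0 0.0006 0.005 0 0 0 0; 0 0.0002 0.002 0 0 0 0; 0 0 0 0 0 0 0; 0 0 0 0 0 0 0; 0 0 0 0 0 0 0; 0 0 0 0 0 0 0; 0 0 0 0 0 0 0"

```text
time: 9.25
eef_pos: [523.9, 3.1, 336.4]
tcp_rot: [0.0, 0.059, 0.998, -0.0]
wrist_force: [1.3, -4.5, 1.2]
grip_width: 0.5
finger_force: 1.6
```

```bash
python3 - <<'E'
from h import *
im=vision.grab_frame("side");im2=vision.grab_frame("top")
a=cv2.resize(im[110:300,230:410],(400,422));b=cv2.resize(im2[140:280,160:300],(400,422))
cv2.imwrite("pics/s4.png",np.hstack([a,b])[:,:,::-1])
E
```

```text
(no output)
```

View pics/s4.png

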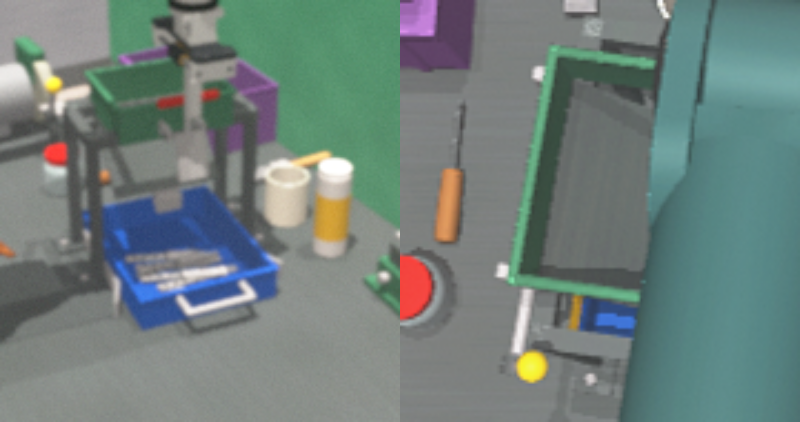

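All six blanks are in the tote, the bin is empty and the floor is open. I'll back off and go to the knob.

jog_arm --series "0 -0.0012 -0.010 0 0 0 0; 0 -0.0024 -0.020 0 0 0 0; 0 0 0 0.030 0 0 0; 0 0 0 0.030 0 0 0; 0 -0.018 0.0245 0 0 0 0; 0 -0.018 0.0245 0 0 0 0; 0 -0.018 0.0245 0 0 0 0; 0 -0.018 0.0245 0 0 0 0; 0 -0.018 0.0245 0 0 0 0; 0 -0.018 0.0245 0 0 0 0; 0 -0.018 0.0245 0 0 0 0; 0 -0.018 0.0245 0 0 0 0"

```text
time: 10.35
eef_pos: [374.9, 169.9, 396.5]
tcp_rot: [-0.0, 0.059, 0.998, 0.0]
wrist_force: [1.2, 0.8, -0.1]
grip_width: 0.6
finger_force: 0.0
```

```bash
python3 - <<'E'
from h import *
s=bot.state();print(s["eef_pos"],s["joint_positions"].round(2))
im=vision.grab_frame("side");c=blob(im,(22,120,120),(36,255,255),(220,110,275,170));print(cv2.minEnclosingCircle(c))
K,R,t=cam("side");i=vision.camera_info("side")
print(cv2.projectPoints(np.array([[380.5,213.1,321.],[388,272,324]]),i["rvec"],i["tvec"],i["mtx"],None)[0])
E
```

```text
[374.93970048 169.85343187 396.49715736] [-1.11 -0.15  0.54  1.86  0.08  1.41  0.87]
((254.0, 148.0), 3.1623775959014893)
[[[253.90609594 148.29832236]]

 [[249.42461559 141.50858176]]]
```

jog_arm --series "0 0 0 -0.036 0 0 0; 0 0 0 -0.035 0 0 0; 0 0.0012 0.010 0 0 0 0; 0 0.0012 0.010 0 0 0 0; 0 0.0012 0.010 0 0 0 0; 0 0.0012 0.010 0 0 0 0; 0 0.0012 0.010 0 0 0 0; 0 0.0009 0.008 0 0 0 0; 0 0 0 0 0 0 0"

```text
time: 11.15
eef_pos: [383.6, 229.2, 326.5]
tcp_rot: [0.0, 0.059, 0.998, 0.0]
wrist_force: [-1.2, -3.7, 3.8]
grip_width: 0.2
finger_force: 2.1
```

jog_arm --series "0 0.0006 0.005 0 0 0 0; 0 0.0006 0.005 0 0 0 0; 0 0.0005 0.004 0 0 0 0; 0 0.0004 0.003 0 0 0 0; 0 0 0 0 0 0 0"

```text
time: 11.57
eef_pos: [385.4, 243.7, 325.7]
tcp_rot: [-0.0, 0.06, 0.998, -0.001]
wrist_force: [-0.9, -7.8, 1.3]
grip_width: 0.6
finger_force: 3.8
```

jog_arm --series "0 0.0002 0.002 0 0 0 0; 0 0.0002 0.002 0 0 0 0; 0 0.0001 0.001 0 0 0 0; 0 0 0 0 0 0 0"

```text
time: 11.9
eef_pos: [385.8, 248.5, 325.3]
tcp_rot: [-0.0, 0.06, 0.998, -0.001]
wrist_force: [1.2, -7.0, -2.2]
grip_width: 0.7
finger_force: 3.4
```

jog_arm --series "0 0.0001 0.001 0 0 0 0; 0 0.0001 0.001 0 0 0 0; 0 0 0 0 0 0 0; 0 0 0 0 0 0 0"

```text
time: 12.23
eef_pos: [385.9, 248.9, 325.2]
tcp_rot: [-0.001, 0.06, 0.998, -0.002]
wrist_force: [-3.4, -19.1, 2.7]
grip_width: 0.8
finger_force: 9.6
```

jog_arm --series "0 0.0001 0.001 0 0 0 0; 0 0.0001 0.001 0 0 0 0; 0 0 0 0 0 0 0"

```text
time: 12.48
eef_pos: [386.0, 249.2, 325.0]
tcp_rot: [-0.001, 0.061, 0.998, -0.003]
wrist_force: [-7.6, -31.4, 9.9]
grip_width: 0.5
finger_force: 16.3
```

jog_arm --series "0 -0.0006 -0.005 0 0 0 0; 0 -0.0006 -0.005 0 0 0 0; 0 -0.0018 -0.015 0 0 0 0; 0 -0.0012 -0.010 0 0 0 0; 0 0 0 0 0 0 0; 0 0 0 0 0 0 0"

```text
time: 12.98
eef_pos: [382.0, 217.9, 325.8]
tcp_rot: [0.0, 0.06, 0.998, 0.001]
wrist_force: [-0.3, 0.7, 0.1]
grip_width: 0.3
finger_force: 0.0
```

```bash
python3 - <<'E'
from h import *
im=vision.grab_frame("side");c=blob(im,(22,120,120),(36,255,255),(220,110,275,170));print(cv2.minEnclosingCircle(c))
im=vision.grab_frame("top")
print("red",rect(im,"top",(165,130,90),(180,255,255),(280,175,305,235),339.5))
E
```

```text
((248.1666717529297, 141.5), 2.6353297233581543)
red ((511.4332275390625, 6.131755352020264), (13.395567893981934, 75.71263122558594), 83.41764068603516)
```

The knob stays at the shut position and the red handle is back home, so the floor is latched. I'll return to the tote handle.

jog_arm --series "0 0 0 0.036 0 0 0; 0 0 0 0.036 0 0 0; 0 0.0127 -0.034 0 0 0 0; 0 0.0127 -0.034 0 0 0 0; 0 0.0127 -0.034 0 0 0 0; 0 0.0127 -0.034 0 0 0 0; 0 0.0127 -0.034 0 0 0 0; 0.42 0.0127 -0.034 0 0 0 0; 0.42 0.0127 -0.034 0 0 0 0; 0.42 0.0127 -0.034 0 0 0 0; 0.42 0.0127 -0.034 0 0 0 0; 0.42 0.0127 -0.034 0 0 0 0"

```text
time: 14.08
eef_pos: [509.7, -122.8, 397.7]
tcp_rot: [0.001, 0.058, 0.998, -0.0]
wrist_force: [-0.4, 2.0, 0.0]
grip_width: 30.6
finger_force: 0.0
```

```bash
python3 - <<'E'
from h import *
print(bot.state()["eef_pos"],bot.state()["grip_width"])
im=vision.grab_frame("side");im2=vision.grab_frame("top")
a=cv2.resize(im[130:300,230:410],(400,378));b=cv2.resize(im2[140:280,180:330],(400,373));b=cv2.copyMakeBorder(b,0,5,0,0,0)
cv2.imwrite("pics/s5.png",np.hstack([a,b])[:,:,::-1])
i=vision.camera_info("side");print(cv2.projectPoints(np.array([[508.8,-123,45.]]),i["rvec"],i["tvec"],i["mtx"],None)[0])
E
```

```text
[ 509.73899061 -122.76949012  397.69107826] 30.621994226864505
[[[330.14224255 246.58525498]]]
```

View pics/s5.png

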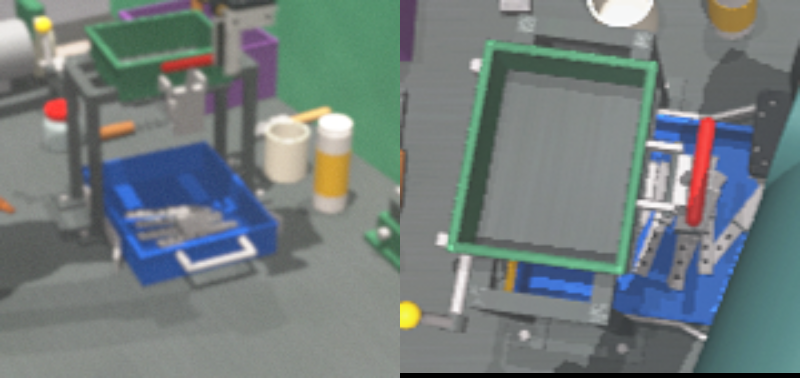

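The floor is up, the bin is empty, the blanks are in the tote, and the handle is where expected.

jog_arm --series "0.42 0 0 -0.036 0 0 0; 0.42 0 0 -0.038 0 0 0; 0.42 0 0 -0.038 0 0 0; 0.42 0 0 -0.038 0 0 0; 0.42 0 0 -0.038 0 0 0; 0.42 0 0 -0.038 0 0 0; 0.42 0 0 -0.038 0 0 0; 0.42 0 0 -0.038 0 0 0; 0.42 0 0 -0.026 0 0 0; 0.42 0 0 -0.015 0 0 0; 0.42 0 0 -0.008 0 0 0; 0.42 0 0 0 0 0 0"

```text
time: 15.18
eef_pos: [508.5, -121.1, 45.1]
tcp_rot: [-0.001, 0.059, 0.998, -0.0]
wrist_force: [-0.0, -0.5, 0.3]
grip_width: 39.3
finger_force: 0.0
```

jog_arm --series "0 0 0 0 0 0 0; 0 0 0 0 0 0 0; 0 0 0 0 0 0 0; 0 0 0 0 0 0 0; 0 0 0 0 0 0 0; 0 0 0 0 0 0 0" --newtons 30

```text
time: 15.68
eef_pos: [509.3, -122.3, 47.1]
tcp_rot: [0.001, 0.06, 0.998, -0.0]
wrist_force: [-1.0, -3.4, 7.0]
grip_width: 11.0
finger_force: 30.0
```

jog_arm --series "0 -0.0006 -0.005 0 0 0 0; 0 -0.0012 -0.010 0 0 0 0; 0 -0.0024 -0.020 0 0 0 0; 0 -0.0024 -0.020 0 0 0 0; 0 -0.0024 -0.020 0 0 0 0; 0 -0.0024 -0.020 0 0 0 0; 0 -0.0024 -0.020 0 0 0 0; 0 -0.0024 -0.020 0 0 0 0; 0 -0.0024 -0.020 0 0 0 0; 0 -0.0024 -0.020 0 0 0 0; 0 -0.0012 -0.010 0 0 0 0; 0 -0.0006 -0.005 0 0 0 0"

```text
time: 16.68
eef_pos: [486.7, -311.5, 47.1]
tcp_rot: [0.001, 0.059, 0.998, 0.001]
wrist_force: [1.5, 17.1, 16.1]
grip_width: 11.3
finger_force: 30.0
```

jog_arm --series "0 0 0 0 0 0 0; 0 0 0 0 0 0 0; 0.4 0 0 0 0 0 0; 0.4 0 0 0 0 0 0; 0.4 0 0 0 0 0 0; 0.4 0 0 0.02 0 0 0; 0.4 0 0 0.04 0 0 0; 0.4 0 0 0.04 0 0 0; 0.4 0 0 0.04 0 0 0; 0.4 0 0 0.04 0 0 0; 0.4 0 0 0.04 0 0 0; 0.4 0 0 0 0 0 0"

```text
time: 17.68
eef_pos: [487.6, -313.6, 273.3]
tcp_rot: [0.004, 0.06, 0.998, -0.001]
wrist_force: [0.7, -0.2, -0.4]
grip_width: 37.7
finger_force: 0.0
```

```bash
python3 - <<'E'
from h import *
im=vision.grab_frame("side");im2=vision.grab_frame("top")
a=cv2.resize(im[130:300,230:410],(400,378));b=cv2.resize(im2[140:280,200:410],(400,267));b=cv2.copyMakeBorder(b,0,111,0,0,0)
cv2.imwrite("pics/s6.png",np.hstack([a,b])[:,:,::-1])
E
```

```text
(no output)
```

View pics/s6.png

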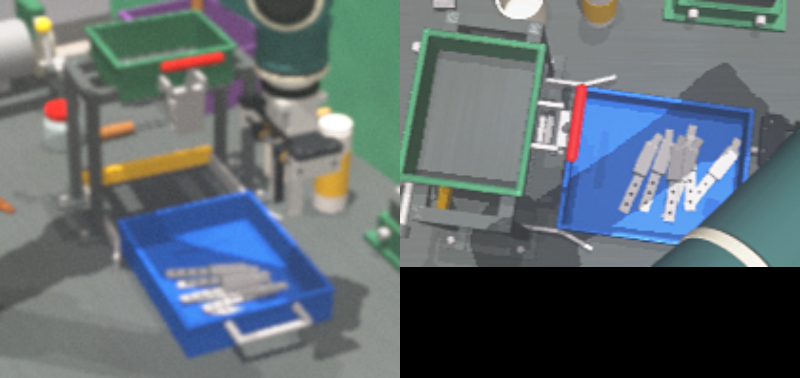

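The tote is out, with its origin at about stand y −268. The blanks are inside it, the floor is up and the gripper is clear, so I'm handing in.

```bash
python3 -c "
from workcell import bot
print(bot.job_done())"
```

```text
the job is handed in; nothing more can be done
None
```

The job is handed in: the bin is emptied into the tote, its floor is shut and latched, and the loaded tote is drawn clear of the stand to about y −268 mm. I judged this from the camera images and forces, because the hand-in returned no verdict.

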